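Fit the second lamp rod to the copy stand

TASK

The bronze is to be photographed: take the loose steel lamp rod out of its cradle and fit it into the empty socket in the side of the copy stand. Hold it ahead of its collar to guide the tip about half-way in, let go, take a fresh hold behind the collar and ease it slowly and gently fully home until you feel the collar bear on the socket's face, then let go and leave it seated there. Do not force the rod or lean on the stand, and do not disturb the bronze, the swab jar, the spare lamp head or the brush.

Things in the scene. Friction and masses are not known exactly. Their poses are not given: they have to be found in the camera images.
- rod_mid (a point): centre of the loose lamp rod: plain round steel, 16 mm in diameter, 250 mm long, about 0.2 kg. Its own x axis runs along it to the tip; it can roll, so its y and z may point anywhere around it. A stop collar fills 10 to 22 mm behind this centre. The rod starts level in the cradle, axis about 38 mm above the table, tip roughly towards the robot's right (-y)
- collar: round stop collar fixed on the rod, 28 mm in diameter, 12 mm long; origin on the rod's axis in the collar's front face, 10 mm behind the rod's centre, 135 mm behind the tip; x to the tip. Behind it 103 mm of plain rod is left to hold. Pressed home, it is felt to bear on the socket's face (over 3 N); more than 25 N between collar and stand is forcing it, and a fast arrival does that
- rod_tip (a point): point on the rod's axis at its tip, 125 mm ahead of the rod's centre; same axes as rod_mid. The last 4 mm are a lead-in cone down to 9 mm in diameter
- cradle: fixed grey cradle 280 x 110 mm, origin on the table under the rod's centre (within 3 mm), x along the rod to its tip. Two grooved blocks, 70 mm wide and 48 mm high, sink the rod: from x = 65 to 120 mm and -140 to -40 mm. In the finger gap between them only a 12 mm base plate lies below the rod, 18 mm under it; the collar lies in that gap at x = -22 to -10 mm. The rod lifts straight up
- socket_mouth (a point): centre of the mouth of the empty socket, on the bore's axis in the front face of its block, 40 mm above the table. y points straight out of the bore (the rod goes in along -y, level), z up. Bore round, 18 mm in diameter (1 mm play all round), 150 mm deep, so the collar stops the rod 135 mm in. The aluminium block is 44 mm wide, 40 mm high (top at 60 mm) and stands 45 mm out of the stand's side
- plunger_tip (a point): spring plunger in the +x side of the socket block, 28 mm in from the mouth; this point lies in the bore's wall, 9 mm off its axis (+x); same axes as socket_mouth. It presses sideways on the rod with 8 to 13 N: from there on the rod slides with roughly 3 to 13 N of drag and stays where it is left. Over 60 N of contact between rod and stand in all (20 to 30 N of it the plunger's pinch) is forcing it
- stand: the copy stand, fixed: flat grey base 360 mm (x) by 400 mm (y), board top 62 mm above the table, origin under its centre on the table; at the middle of its far (+x) edge a column 690 mm high. The empty socket is in its +y side, its mouth's centre at x = -60, y = 245, z = 40 mm from this origin; the one in its -y side already holds a rod with a lamp
- bronze: bystander: fan-shaped green-brown bronze fragment, about 140 mm across and 10 mm thick, lying on the stand's board; origin at its underside
- swab_jar: bystander: glass jar with cotton swabs, 68 mm in diameter, 160 mm high with the swabs, standing on the table; origin at its underside
- lamp_head: bystander: spare flat lamp head with its stem, about 115 x 160 x 30 mm, lying on the table
- brush: bystander: flat brush 170 mm long, lying on the table

How it is judged:
By the outcome, as a careful person would: the job done as asked, in the order asked, and still so for the second after the job is handed in, with the robot touching nothing.
It also fails if it takes over 67 s, if anything falls off the work surface, if the arm or the gripper's body presses on something with over 40 N, if the wrist force passes 120 N, or if a joint passes its speed limit or range.

ROBOT

A 6-joint arm with a two-finger parallel gripper is mounted at the origin on the work surface. World frame = base frame: x ahead of the robot, y to its left, z up, the work surface at z = 0. Lengths are in m, angles in degrees, forces in N, time in s.
With the tool pointing down it reaches from about 0.375 to 0.975 m from the base axis. Payload 3.8 kg.
Tool frame: the origin (TCP) lies where the fingers leave the gripper's body, on its centre line; the fingertips stand 64 mm ahead of it and the grasp point (between the pads) lies env.grip_point_offset ahead of it (env.grip_point_offset is the distance from the TCP to the grasp point, in m); z points along the fingers, y is the line along which they close (so a half turn about z gives the same grasp; the last joint's range is limited). The gripper opens to 88 mm and grips with 3 to 60 N. Pads are 18 mm wide; open, the fingers measure 123 mm over their backs; the gripper's body (75 mm by 187 mm) begins 45 mm behind the grasp point.
Start: joints at [-78.318, 15.12, 91.902, -0, 72.978, -2.114], TCP at [0.161, -0.656, 0.303] pointing down, gripper open.
Joint ranges: [-150.88, 150.88], [-54.13, 125.18], [17.81, 147.31], [-75.09, 255.09], [0, 152.58], [-146.25, 146.25]. Speed limits (degrees/s): [147.25, 147.25, 180, 180, 180, 180].

INTERFACE

Orientations are given as a 3x3 rotation matrix whose columns are the frame's x, y, z axes.
In Python, from rig import status, viewer, env gives the robot as it stands. The module is installed in compiled form; this text tells all that it offers.
- The arm moves only by the tool play_rows, never from a script. Its argument "deltas" is a list that holds one entry, the list of rows, each a list of 7 numbers: the shift along the tool's x, y, z in cm, then the turn, a rotation vector about the tool's x, y, z in rad, then the opening, from 0 (shut) to 1 (fully open). A call has 1 to 8 rows; each row is the pose to reach, as a shift and turn from the pose commanded when the call began, along the tool's axes at that moment; what a row does not reach only later rows make up. A row lasts 1/8 s, in which the tool goes at most 62.5 mm and 10.7 degrees, less where a joint would pass 70% of its speed; a pose out of reach is approached as far as the arm can. A call with a gripper value outside its range is refused whole. The fingers move at their own pace and stop on an object; "squeeze" is the grip in N (left out, the last holds). Time passes only in rows, so rows that repeat a pose let the fingers close. It gives the time, the measured TCP pose, the force, the opening and the grip force at its end, in the units of the state.
- status.state(): the state, without advancing time (a new reading comes with each control period).
- viewer.grab_frame(name): name is "side" or "top" or "wrist"; returns a dict with "img" (400x640x3 uint8, blue, green, red), "camera_matrix" (3x3 intrinsics, pixels), "k1" (the pictures are not rectified: a ray, as slopes to the right and down, at radius r is drawn at 1 + k1 r^2 times it, then the intrinsics apply), "R" (3x3) and "t" (3): a world point X has camera coordinates R X + t. Camera axes: x right, y down, z forward; pixel columns grow to the right and rows downward; lengths in m; the calibration is good to about 2 mm. A picture is of the moment at which its call begins. There is no depth.
- env.sign_off(): hands the job in; it is judged then, once.
The state is a dict: "clock": time; "joints": joint angles; "joint_velocities": joint speeds; "joint_efforts": joint torques, N m; "tcp_pos": TCP position; "eef_rot": TCP orientation; "ft_force": force on the tool from outside, world axes, zero at the start; "torque": the same for the moment, N m; "grip_width": finger opening in m; "grasp_force": force on a finger pad.
Only numpy, scipy, OpenCV 4.12 (cv2) and the standard library are available. Lean on these libraries where they do the work, as an engineer would, in place of code of your own. Each camera call takes 0.05 s, during which the arm holds its last target. There are 200 camera calls.

## Working session

There is one attempt and no reset: what is moved stays moved. The work goes in short steps, Python scripts to look and compute and a tool call to move; the robot and the scene stay as the last step left them, time stands still between calls to the robot, and variables do not carry over. Pictures are saved under pics/ and viewed, at most 13 in all, crops included, and the job is handed in when it is done.

Besides the shell and the picture viewer there is one more tool, called after "Request:" as name(argument=value, ...) on one line, values as JSON. play_rows: Moves the arm, as the interface text tells. Its arguments: {"type":"object","properties":{"deltas":{"type":"array"},"squeeze":{"type":"number"}},"required":["deltas"]}

```bash
mkdir -p pics; python3 - <<'E'
from rig import status, viewer, env
import cv2,pickle,numpy as np
print(env.grip_point_offset); s=status.state(); print(s)
for n in ("side","top","wrist"):
    f=viewer.grab_frame(n); cv2.imwrite(f"pics/{n}0.png",f["img"]); pickle.dump(f,open(f"pics/{n}0.pkl","wb")); print(n,f["camera_matrix"].tolist(),f["k1"],np.round(f["R"],3).tolist(),np.round(f["t"],3).tolist())
a=cv2.imread("pics/side0.png");b=cv2.imread("pics/top0.png")
E
```

```text
0.0453
{'clock': 0.0, 'joints': array([-7.83174627e+01,  1.51684309e+01,  9.19781257e+01,  7.89267742e-05,
        7.29773647e+01, -2.11505929e+00]), 'joint_velocities': array([-0.06688543,  0.05688203, -0.01958023,  0.01896652,  0.04543471,
       -0.01348377]), 'joint_efforts': array([-1.75600751e-03, -5.02119505e+01, -3.56873238e+01,  7.25575956e-02,
        2.92367244e-02, -1.87668124e-04]), 'tcp_pos': array([ 0.16086057, -0.65498877,  0.30142589]), 'eef_rot': array([[ 9.71144399e-01,  2.38491855e-01, -4.36659624e-04],
       [ 2.38492241e-01, -9.71142092e-01,  2.11829562e-03],
       [ 8.11377104e-05, -2.16131086e-03, -9.99997661e-01]]), 'ft_force': array([-0.1890261 ,  0.50841686, -0.94484456]), 'torque': array([ 0.05108662, -0.00124309,  0.03354423]), 'grasp_force': 0.0, 'grip_width': 0.08805963047051624}
side [[394.9011207894942, 0.0, 330.62819378709906], [0.0, 394.9011207894942, 199.00149204091952], [0.0, 0.0, 1.0]] -0.06524148069502966 [[-0.983, -0.18, 0.021], [-0.128, 0.609, -0.783], [0.128, -0.772, -0.622]] [0.596, 0.149, 1.159]
top [[463.58214196023664, 0.0, 322.52271063792386], [0.0, 463.58214196023664, 207.48228836036003], [0.0, 0.0, 1.0]] 0.012796067903101662 [[0.014, -1.0, 0.016], [-0.986, -0.017, -0.164], [0.164, -0.014, -0.986]] [-0.03, 0.607, 1.333]
wrist [[304.29808660764184, 0.0, 321.60432942970203], [0.0, 304.29808660764184, 200.09419414206815], [0.0, 0.0, 1.0]] -0.03348557554676874 [[0.238, -0.971, -0.003], [-0.937, -0.231, 0.263], [-0.256, -0.06, -0.965]] [-0.673, -0.038, 0.389]
```

View pics/top0.png

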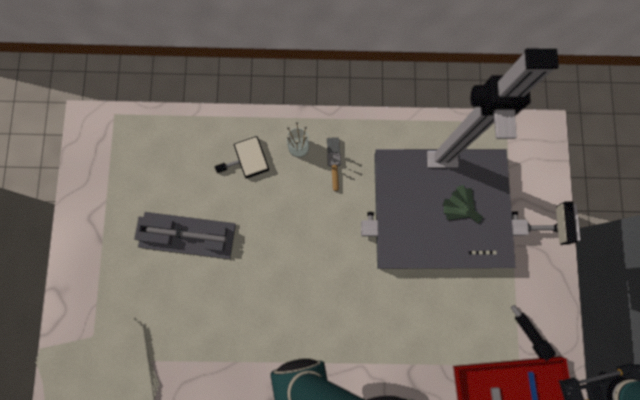

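View pics/side0.png

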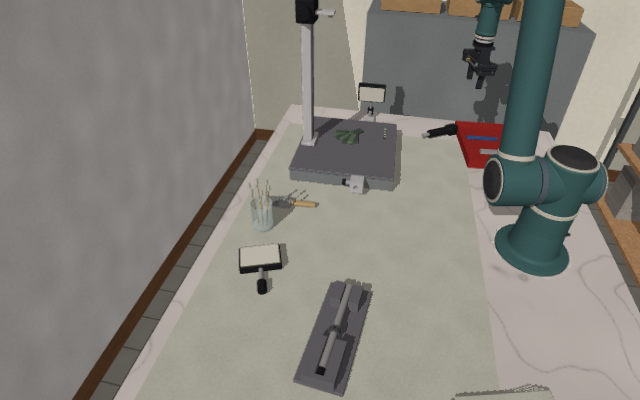

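Top: cradle spans pixels (137,213)-(237,258), socket block is at about (370,228), and jar, brush and lamp head lie on the far side. Side: the socket block is at (357,184) and the rod runs from (347,285) to (320,372). Next, enlarged crops.

```bash
cat > h.py <<'E'
import numpy as np,cv2,pickle
def ray(f,u,v):
    K=f["camera_matrix"];p=cv2.undistortPoints(np.array([[[u,v]]],float),K,np.array([f["k1"],0,0,0,0.]))[0,0]
    R=np.array(f["R"]);return -R.T@np.array(f["t"]),R.T@np.array([*p,1.])
def atz(f,u,v,z):
    c,d=ray(f,u,v);return c+d*(z-c[2])/d[2]
def proj(f,X):
    X=np.array(X,float).reshape(-1,3)
    return cv2.projectPoints(X,cv2.Rodrigues(np.array(f["R"]))[0],np.array(f["t"],float),f["camera_matrix"],np.array([f["k1"],0,0,0,0.]))[0].reshape(-1,2)
def tri(obs):
    A=np.zeros((3,3));b=np.zeros(3)
    for f,u,v in obs:
        c,d=ray(f,u,v);d=d/np.linalg.norm(d);P=np.eye(3)-np.outer(d,d);A+=P;b+=P@c
    return np.linalg.solve(A,b)
def ld(n): return pickle.load(open(f"pics/{n}.pkl","rb"))
E
python3 - <<'E'
import cv2,numpy as np
a=cv2.imread("pics/top0.png");b=cv2.imread("pics/side0.png")
def c(i,x,y,w,h,s):return cv2.resize(i[y:y+h,x:x+w],None,fx=s,fy=s,interpolation=cv2.INTER_CUBIC)
m=np.zeros((600,800,3),np.uint8)
m[:300,:600]=c(a,130,200,120,60,5); m[300:600,:300]=c(a,350,200,60,60,5)
m[300:600,300:600]=c(b,325,160,60,60,5)
m[0:600,600:800]=cv2.resize(b[272:400,290:380],None,fx=200/90,fy=600/128) 
cv2.imwrite("pics/c1.png",m)
E
```

```text
(no output)
```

View pics/c1.png

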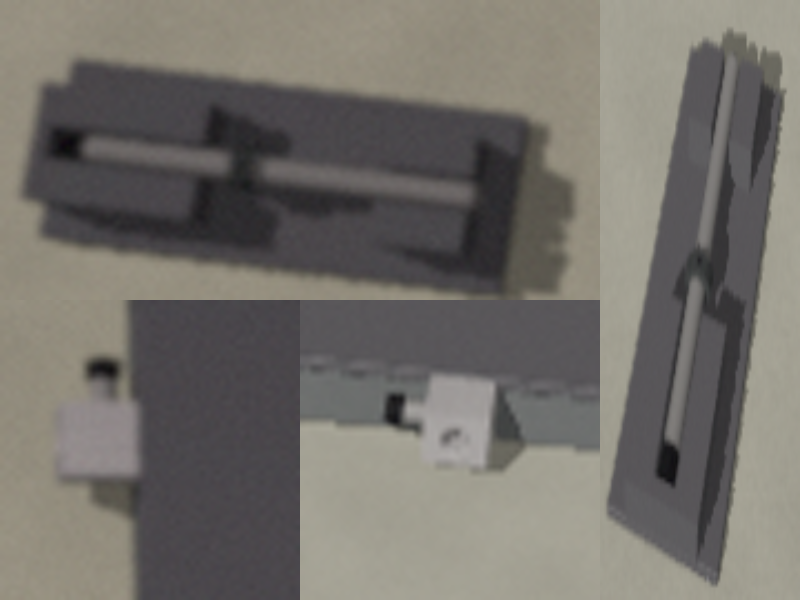

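```bash
python3 - <<'E'
from h import *
t=ld("top0");s=ld("side0")
T=lambda x,y,ox,oy:(ox+(x+.5)/5-.5,oy+(y+.5)/5-.5)
for n,(x,y) in dict(rearblack=(48,142),rear=(82,148),col0=(230,168),col1=(262,170),tip=(479,194)).items():
    p=T(x,y,130,200);print(n,atz(t,*p,.038).round(4))
S=lambda x,y:(290+(x-600+.5)*90/200-.5,272+(y+.5)*128/600-.5)
for n,(x,y) in dict(rearblack=(666,482),rear=(672,443),col=(697,265),tip=(731,58)).items():
    print("side",n,atz(s,*S(x,y),.038).round(4))
for x,y in [(57,403),(138,403),(138,477),(60,480)]:
    print("blk",atz(t,*T(x,y-300,350,200),.06).round(4))
for x,y in [(430,375),(497,380),(488,468),(423,460)]:
    p=T(x-300,y-300,325,160);print("sblk z60/z20",atz(s,*p,.06).round(4),atz(s,*p,.02).round(4))
print("bore",atz(s,*T(155,137,325,160),.04).round(4))
# stand edges from top
for u,v in [(376,150),(378,269),(514,268),(508,150)]: print("stand",atz(t,u,v,.062).round(4))
E
```

```text
rearblack [0.5381 0.5213 0.038 ]
rear [0.5348 0.5011 0.038 ]
col0 [0.5243 0.4133 0.038 ]
col1 [0.5234 0.3944 0.038 ]
tip [0.5111 0.2656 0.038 ]
side rearblack [0.536  0.5141 0.038 ]
side rear [0.5341 0.495  0.038 ]
side col [0.5271 0.3994 0.038 ]
side tip [0.5116 0.2655 0.038 ]
blk [ 0.5692 -0.135   0.06  ]
blk [ 0.57   -0.1829  0.06  ]
blk [ 0.5261 -0.1827  0.06  ]
blk [ 0.5236 -0.1368  0.06  ]
sblk z60/z20 [ 0.5719 -0.182   0.06  ] [ 0.5779 -0.2393  0.02  ]
sblk z60/z20 [ 0.5267 -0.1857  0.06  ] [ 0.5304 -0.2432  0.02  ]
sblk z60/z20 [ 0.5211 -0.0875  0.06  ] [ 0.5245 -0.1398  0.02  ]
sblk z60/z20 [ 0.5629 -0.0872  0.06  ] [ 0.5684 -0.1394  0.02  ]
bore [ 0.5484 -0.1427  0.04  ]
stand [ 0.784  -0.1801  0.062 ]
stand [ 0.427  -0.1842  0.062 ]
stand [ 0.4361 -0.5803  0.062 ]
stand [ 0.7913 -0.581   0.062 ]
```

```bash
cat >> h.py <<'E'
from scipy.spatial.transform import Rotation as Ro
def Rt(yaw): # tool x along (sin-ish) world y turned by yaw deg, z down
    a=np.radians(yaw);x=np.array([-np.sin(a),np.cos(a),0]);z=np.array([0,0,-1.]);return np.c_[x,np.cross(z,x),z]
def delta(st,pos,yaw):
    R=Ro.from_matrix(st["eef_rot"]).as_matrix();return (R.T@(np.array(pos)-st["tcp_pos"])*100).round(2),Ro.from_matrix(R.T@Rt(yaw)).as_rotvec().round(4)
E
python3 - <<'E'
from h import *
from rig import status
s=status.state();w=ld("wrist0");R=s["eef_rot"]
c=-w["R"].T@w["t"];print("cam in tool",(R.T@(c-s["tcp_pos"])).round(4));print("axes in tool",(R.T@w["R"].T).round(3).tolist())
print(delta(s,[.50,-.08,.28],1))
E
```

```text
cam in tool [ 0.0655 -0.0002 -0.0819]
axes in tool [[-0.0, -0.965, -0.263], [1.0, -0.0, -0.001], [0.001, -0.263, 0.965]]
(array([ 46.65, -47.76,   2.25]), array([-1.4000e-03, -1.2000e-03, -1.3475e+00]))
```

```bash
python3 - <<'E'
from h import *
from rig import status
print(delta(status.state(),[.547,-.03,.20],1))
E
```

```text
(array([ 52.4 , -51.48,  10.26]), array([-1.4000e-03, -1.2000e-03, -1.3475e+00]))
```

Request:
play_rows(deltas=[[[52.4, -51.5, 10, 0, 0, -1.3475, 1], [52.4, -51.5, 10, 0, 0, -1.3475, 1], [52.4, -51.5, 10, 0, 0, -1.3475, 1], [52.4, -51.5, 10, 0, 0, -1.3475, 1], [52.4, -51.5, 10, 0, 0, -1.3475, 1], [52.4, -51.5, 10, 0, 0, -1.3475, 1], [52.4, -51.5, 10, 0, 0, -1.3475, 1], [52.4, -51.5, 10, 0, 0, -1.3475, 1]]])

```text
clock: 1.15
tcp_pos: [0.4219, -0.2321, 0.235]
eef_rot: [[-0.02, 1.0, 0.0], [1.0, 0.02, -0.0], [-0.0, 0.0, -1.0]]
ft_force: [0.1, -0.7, -0.1]
grip_width: 0.0881
grasp_force: 0.0
```

```bash
python3 - <<'E'
from h import *
from rig import status
s=status.state();print(s["tcp_pos"],s["eef_rot"].round(3).tolist(),delta(s,[.547,-.03,.15],1))
E
```

```text
[ 0.42190247 -0.23214294  0.23504009] [[-0.02, 1.0, 0.0], [1.0, 0.02, -0.0], [-0.0, 0.0, -1.0]] (array([19.97, 12.9 ,  8.5 ]), array([0.0005, 0.0003, 0.0021]))
```

Request:
play_rows(deltas=[[[20, 12.9, 8.5, 0, 0, 0, 1], [20, 12.9, 8.5, 0, 0, 0, 1], [20, 12.9, 8.5, 0, 0, 0, 1], [20, 12.9, 8.5, 0, 0, 0, 1], [20, 12.9, 8.5, 0, 0, 0, 1], [20, 12.9, 8.5, 0, 0, 0, 1], [20, 12.9, 8.5, 0, 0, 0, 1]]])

```text
clock: 2.02
tcp_pos: [0.5465, -0.033, 0.1508]
eef_rot: [[-0.016, 1.0, 0.001], [1.0, 0.016, -0.0], [-0.0, 0.001, -1.0]]
ft_force: [0.1, -0.6, 0.0]
grip_width: 0.0882
grasp_force: 0.0
```

```bash
python3 - <<'E'
from h import *
from rig import status,viewer
f=viewer.grab_frame("wrist");pickle.dump(f,open("pics/w1.pkl","wb"));s=status.state();print(s["tcp_pos"],s["clock"],s["joint_velocities"].round(1))
m=proj(f,[.547,-.138,.04])[0];print(m)
cv2.imwrite("pics/w1.png",cv2.resize(f["img"][0:200,220:420],None,fx=3,fy=3,interpolation=cv2.INTER_CUBIC))
E
```

```text
[ 0.54653515 -0.03313306  0.15095786] 2.075 [-0.2 -0.3 -0.  -0.  -0.   0.1]
[322.60840155 350.63392693]
```

View pics/w1.png

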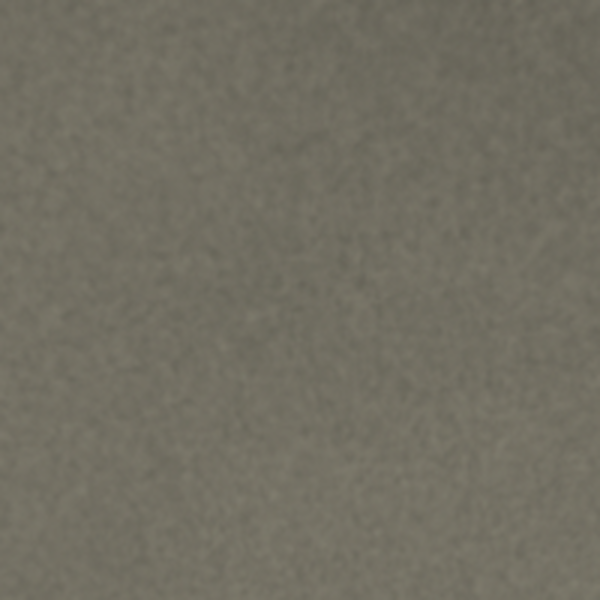

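That crop was the wrong half of the frame and shows only the mat; the socket projects to (323,351). Cropping there.

```bash
python3 - <<'E'
from h import *
f=ld("w1")
cv2.imwrite("pics/w1b.png",cv2.resize(f["img"][290:400,245:400],None,fx=5,fy=5,interpolation=cv2.INTER_CUBIC))
E
```

```text
(no output)
```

View pics/w1b.png

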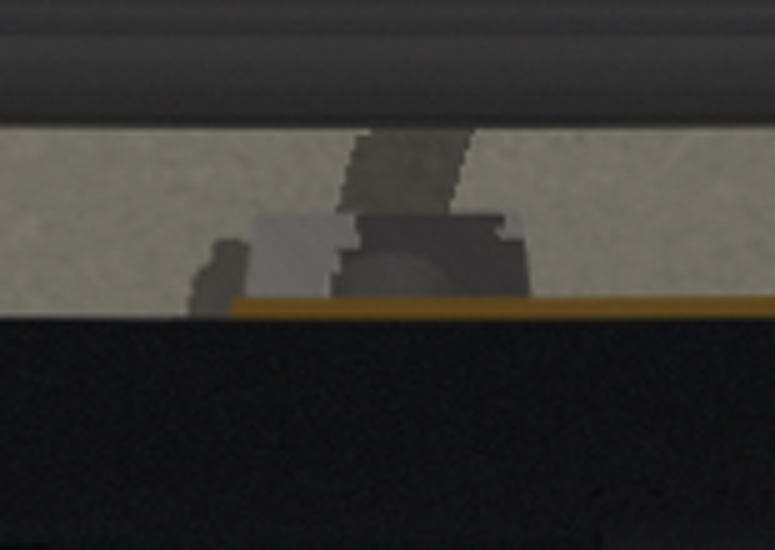

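The wrist crop shows the front face's bottom edge, from (295.6,332.2) to (348.9,332.2). The bore's lower rim is near (323,340), and the gripper hides the rest.

```bash
python3 - <<'E'
from h import *
f=ld("w1");T=lambda x,y:(245+(x+.5)/5-.5,290+(y+.5)/5-.5)
for n,x,y,z in [("L",256,213,.02),("R",521,213,.02),("Redge lower",531,297,.05),("Ledge lower",245,297,.05),("bore low rim",393,252,.031)]:
    print(n,atz(f,*T(x,y),z).round(4))
# predicted for mouth with width .044
for X in [(.569,-.138,.02),(.525,-.138,.02),(.569,-.138,.06),(.525,-.138,.06)]: print(X,proj(f,X))
from rig import status
print(delta(status.state(),[.529,.41,.20],-6))
E
```

```text
L [ 0.5248 -0.1376  0.02  ]
R [ 0.5688 -0.1369  0.02  ]
Redge lower [ 0.5673 -0.1274  0.05  ]
Ledge lower [ 0.5257 -0.128   0.05  ]
bore low rim [ 0.5475 -0.1357  0.031 ]
(0.569, -0.138, 0.02) [[349.03684267 333.27784468]]
(0.525, -0.138, 0.02) [[295.99335556 332.58632222]]
(0.569, -0.138, 0.06) [[353.89320896 371.69788003]]
(0.525, -0.138, 0.06) [[291.48052943 370.92952086]]
(array([44.33, -1.06, -4.92]), array([0.0009, 0.0003, 0.1203]))
```

Request:
play_rows(deltas=[[[40.5, -2, -5, 0, 0, 0.12, 1], [40.5, -2, -5, 0, 0, 0.12, 1], [40.5, -2, -5, 0, 0, 0.12, 1], [40.5, -2, -5, 0, 0, 0.12, 1], [40.5, -2, -5, 0, 0, 0.12, 1], [40.5, -2, -5, 0, 0, 0.12, 1], [40.5, -2, -5, 0, 0, 0.12, 1], [40.5, -2, -5, 0, 0, 0.12, 1]]])

```text
clock: 3.08
tcp_pos: [0.5202, 0.3741, 0.2016]
eef_rot: [[0.101, 0.995, 0.002], [0.995, -0.101, 0.001], [0.002, 0.002, -1.0]]
ft_force: [0.4, -0.4, -0.2]
grip_width: 0.0884
grasp_force: 0.0
```

Request:
play_rows(deltas=[[[0, 0, 0, 0, 0, 0, 1], [0, 0, 0, 0, 0, 0, 1]]])

```text
clock: 3.32
tcp_pos: [0.52, 0.3708, 0.2001]
eef_rot: [[0.105, 0.995, -0.001], [0.995, -0.105, -0.001], [-0.001, -0.0, -1.0]]
ft_force: [-1.3, -0.5, 1.1]
grip_width: 0.0881
grasp_force: 0.0
```

```bash
python3 - <<'E'
from h import *
from rig import status,viewer
f=viewer.grab_frame("wrist");pickle.dump(f,open("pics/w2.pkl","wb"));s=status.state();print(s["tcp_pos"],s["eef_rot"].round(3).tolist(),s["clock"],s["joint_velocities"].round(1))
print(proj(f,[[.511,.2656,.038],[.524,.39,.038],[.537,.514,.038]]))
cv2.imwrite("pics/w2.png",cv2.resize(f["img"][0:330,250:400],None,fx=1.8*2/1.8*.9,fy=1.8,interpolation=cv2.INTER_CUBIC))
E
```

```text
[0.51998849 0.37098756 0.20008612] [[0.104, 0.995, -0.0], [0.995, -0.104, -0.001], [-0.001, -0.0, -1.0]] 3.375 [ 0.2  0.2 -0.3  0.1 -0.   0.2]
[[326.05856402 310.29763202]
 [326.54933831 177.44535014]
 [327.1449307    6.63023756]]
```

View pics/w2.png

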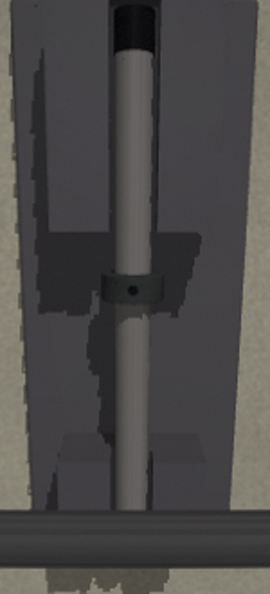

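The crop at 1.8x shows the rod from (134,5) at the rear to (131.5,505) near the tip side. The collar fills y 274-303 around x = 132.5.

```bash
python3 - <<'E'
from h import *
f=ld("w2");T=lambda x,y:(250+(x+.5)/1.8-.5,(y+.5)/1.8-.5)
g=cv2.cvtColor(f["img"],cv2.COLOR_BGR2GRAY).astype(float)
P=[]
for r in [40,60,80,100,120,200,220,240,260,270]:
    row=g[r-2:r+3,300:350].mean(0); m=np.where(row>row.max()*.0+ (row.max()+np.median(row[:8]))/2)[0]
    p=atz(f,300+(m.min()+m.max())/2,r,.038);P.append(p);print(r,300+m.min(),300+m.max(),p.round(4))
P=np.array(P);k=np.polyfit(P[:,1],P[:,0],1);print("x=",k,np.degrees(np.arctan(k[0])), "x at .365,.39",np.polyval(k,[.365,.39]))
for n,x,y,z in [("rear",134,5,.04),("col rear",132,274,.052),("col front top",132,302,.045)]: print(n,atz(f,*T(x,y),z).round(4))
E
```

```text
40 320 332 [0.5339 0.4921 0.038 ]
60 319 332 [0.5322 0.4785 0.038 ]
80 319 332 [0.5307 0.4645 0.038 ]
100 319 332 [0.5293 0.4501 0.038 ]
120 319 332 [0.5278 0.4353 0.038 ]
200 316 332 [0.52   0.3713 0.038 ]
220 318 331 [0.5186 0.3538 0.038 ]
240 318 331 [0.5167 0.3356 0.038 ]
260 318 330 [0.5144 0.3168 0.038 ]
270 318 330 [0.5134 0.3071 0.038 ]
x= [0.11091474 0.47927059] 6.329077432163374 x at .365,.39 [0.51975447 0.52252734]
rear [0.5351 0.5162 0.04  ]
col rear [0.5235 0.4124 0.052 ]
col front top [0.5221 0.3995 0.045 ]
```

```bash
python3 - <<'E'
from h import *
from rig import status
print(delta(status.state(),[.5201,.363,.0835],-6.2))
E
```

```text
(array([-0.79,  0.1 , 11.66]), array([-0.0004,  0.0006,  0.0036]))
```

Request:
play_rows(deltas=[[[-0.8, 0.1, 4, 0, 0, 0.004, 1], [-0.8, 0.1, 8, 0, 0, 0.004, 1], [-0.8, 0.1, 10.5, 0, 0, 0.004, 1], [-0.8, 0.1, 11.66, 0, 0, 0.004, 1], [-0.8, 0.1, 11.66, 0, 0, 0.004, 1], [-0.8, 0.1, 11.66, 0, 0, 0.004, 1]]])

```text
clock: 4.12
tcp_pos: [0.5209, 0.3651, 0.0851]
eef_rot: [[0.107, 0.994, 0.002], [0.994, -0.107, 0.001], [0.001, 0.002, -1.0]]
ft_force: [-0.2, 0.1, 0.0]
grip_width: 0.0881
grasp_force: 0.0
```

Request:
play_rows(deltas=[[[0, 0, 0, 0, 0, 0, 0.4], [0, 0, 0, 0, 0, 0, 0.1], [0, 0, 0, 0, 0, 0, 0.1], [0, 0, 0, 0, 0, 0, 0.1], [0, 0, 0, 0, 0, 0, 0.1], [0, 0, 0, 0, 0, 0, 0.1], [0, 0, 0, 0, 0, 0, 0.1]]], squeeze=30)

```text
clock: 5.0
tcp_pos: [0.5199, 0.3647, 0.0836]
eef_rot: [[0.106, 0.994, -0.0], [0.994, -0.106, -0.0], [-0.0, -0.0, -1.0]]
ft_force: [0.7, 0.9, 0.5]
grip_width: 0.0204
grasp_force: 0.0
```

Request:
play_rows(deltas=[[[0, 0, 0, 0, 0, 0, 0.1], [0, 0, 0, 0, 0, 0, 0.1], [0, 0, 0, 0, 0, 0, 0.1]]])

```text
clock: 5.38
tcp_pos: [0.5199, 0.3648, 0.0837]
eef_rot: [[0.106, 0.994, 0.0], [0.994, -0.106, 0.0], [0.0, 0.0, -1.0]]
ft_force: [-0.3, -1.0, -0.6]
grip_width: 0.0148
grasp_force: 29.8
```

Request:
play_rows(deltas=[[[0, 0, -2, 0, 0, 0, 0.1], [0, 0, -5, 0, 0, 0, 0.1], [0, 0, -8, 0, 0, 0, 0.1], [0, 0, -8, 0, 0, 0, 0.1]]])

```text
clock: 5.88
tcp_pos: [0.5217, 0.366, 0.1678]
eef_rot: [[0.106, 0.994, 0.006], [0.994, -0.106, 0.004], [0.004, 0.005, -1.0]]
ft_force: [0.6, 0.0, -2.3]
grip_width: 0.0141
grasp_force: 29.8
```

```bash
python3 - <<'E'
from h import *
from rig import status
s=status.state();print(s["tcp_pos"],s["ft_force"],s["grasp_force"],s["torque"],delta(s,[.5446,.02,.12],.9))
E
```

```text
[0.52171634 0.36600465 0.16779393] [ 0.62794973  0.03428486 -2.25467119] 29.84008401632309 [-0.12890045 -0.07139142 -0.03743407] (array([-34.18,   5.93,   4.66]), array([ 0.0057, -0.0042, -0.1222]))
```

Request:
play_rows(deltas=[[[-5, 1, 0, 0, 0, -0.03, 0.1], [-10, 2, 0, 0, 0, -0.06, 0.1], [-15, 3, 0, 0, 0, -0.09, 0.1], [-20, 4, 0.5, 0, 0, -0.12, 0.1], [-25, 5, 1.5, 0, 0, -0.1225, 0.1], [-30, 6, 3, 0, 0, -0.1225, 0.1], [-33, 6.1, 4, 0, 0, -0.1225, 0.1], [-34.1, 6.1, 4.3, 0, 0, -0.1225, 0.1]]])

```text
clock: 6.88
tcp_pos: [0.5426, 0.0177, 0.1188]
eef_rot: [[-0.014, 1.0, -0.004], [1.0, 0.014, 0.0], [0.0, -0.004, -1.0]]
ft_force: [0.6, -0.3, -2.1]
grip_width: 0.0141
grasp_force: 29.8
```

Request:
play_rows(deltas=[[[0, 0, 0, 0, 0, 0, 0.1], [0, 0, 0, 0, 0, 0, 0.1], [0, 0, 0, 0, 0, 0, 0.1]]])

```text
clock: 7.25
tcp_pos: [0.5447, 0.0204, 0.1212]
eef_rot: [[-0.018, 1.0, 0.001], [1.0, 0.018, 0.0], [0.0, 0.001, -1.0]]
ft_force: [0.3, 0.1, -2.2]
grip_width: 0.0142
grasp_force: 29.8
```

```bash
python3 - <<'E'
from h import *
from rig import status,viewer
s=status.state();print(s["tcp_pos"],s["eef_rot"].round(4).tolist(),s["ft_force"],s["clock"])
for n in ("top","side","wrist"):
    f=viewer.grab_frame(n);pickle.dump(f,open(f"pics/{n}3.pkl","wb"))
t,sd,w=[ld(n+"3") for n in("top","side","wrist")]
print("pred tip",[proj(f,[.5461,-.079,.0746])[0].round(1) for f in(t,sd,w)])
m=np.zeros((600,800,3),np.uint8)
c=lambda i,x,y,ww,h,k:cv2.resize(i[y:y+h,x:x+ww],None,fx=k,fy=k,interpolation=cv2.INTER_CUBIC)
m[:300,:400]=c(t["img"],280,190,100,75,4)
m[300:,:400]=c(sd["img"],315,150,80,60,5)
m[:,400:]=c(w["img"],250,100,200,300,2)
cv2.imwrite("pics/c3.png",m)
E
```

```text
[0.54470313 0.02035585 0.12117267] [[-0.0175, 0.9998, 0.001], [0.9998, 0.0175, 0.0002], [0.0002, 0.001, -1.0]] [ 0.27083612  0.09742233 -2.19673467] 7.25
pred tip [array([342.3, 227.1]), array([354.3, 190.1]), array([324.7, 425.6])]
```

View pics/c3.png

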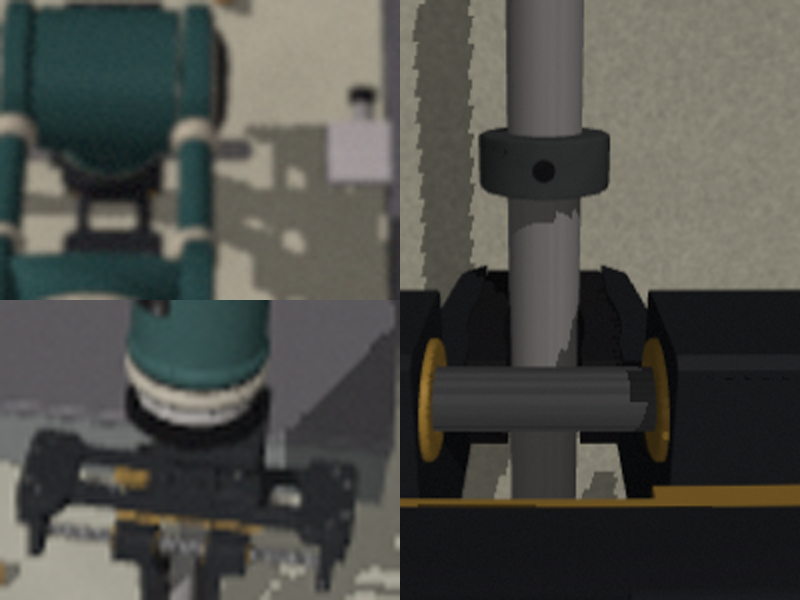

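Top crop: the tip is at pixel (342.4,227.4), against a prediction of (342.3,227.1). In the wrist crop the rod is centred at u of about 322, so it lines up with the tool. Next I check its pitch from the apparent width.

```bash
python3 - <<'E'
from h import *
from scipy.optimize import least_squares
w=ld("wrist3");g=cv2.GaussianBlur(cv2.cvtColor(w["img"],cv2.COLOR_BGR2GRAY),(1,5),0).astype(float)
R=np.array([[-.0175,.9998,.001],[.9998,.0175,.0002],[.0002,.001,-1]]);tcp=np.array([.5447,.0204,.1212])
G=np.zeros((400,640));G[:,1:-1]=g[:,2:]-g[:,:-2]
obs=[]
for r in [5,20,35,50,65,80,95,110,125,140,150]:
    d=np.abs(G[r,290:355])
    def sub(lo,hi):
        k=lo+np.argmax(d[lo-290:hi-290]);a,b,c=np.abs(G[r,k-1:k+2]);return k+.5*(a-c)/(a-2*b+c)
    L,Rr=sub(295,315),sub(330,350);obs.append((r,L,Rr))
print(np.round(obs,1).tolist())
# rod: passes tool-frame point (0,y0,z0) direction (1,dy,dz); silhouettes of cylinder r=8mm
C=-w["R"].T@w["t"]
def res(p):
    y0,z0,dy,dz=p;e=[]
    u=np.array([1,dy,dz]);u/=np.linalg.norm(u);P=R@np.array([0,y0,z0])+tcp;u=R@u
    for r,L,Rr in obs:
        for c in(L,Rr):
            o,d=ray(w,c,r);n=np.cross(u,d);n/=np.linalg.norm(n);e.append((abs((P-o)@n)-.008)*1e3)
    return e
for z0 in (None,.0453):
    if z0: q=least_squares(lambda p:res([p[0],z0,p[1],p[2]]),[0,0,0])
    else: q=least_squares(res,[0,.0453,0,0])
    print(q.x,np.std(q.fun))
E
```

```text
[[5.0, 301.4, 343.2], [20.0, 301.7, 342.9], [35.0, 301.9, 342.7], [50.0, 301.9, 342.3], [65.0, 301.9, 342.1], [80.0, 302.2, 341.8], [95.0, 302.3, 341.7], [110.0, 302.3, 341.5], [125.0, 302.7, 341.1], [140.0, 302.8, 340.9], [150.0, 302.8, 341.1]]
[-0.00214776  0.04578472  0.00331877  0.03250548] 0.04037424817133252
[-0.00214811  0.00332298  0.03819892] 0.04085201392002843
```

```bash
python3 - <<'E'
from h import *
from scipy.optimize import least_squares
w=ld("w2");g=cv2.GaussianBlur(cv2.cvtColor(w["img"],cv2.COLOR_BGR2GRAY),(1,5),0).astype(float)
R=np.array([[.104,.9946,0],[.9946,-.104,-.001],[-.001,0,-1]]);tcp=np.array([.51999,.37099,.20009])
G=np.zeros((400,640));G[:,1:-1]=g[:,2:]-g[:,:-2]
obs=[]
for r in [35,45,60,70,80,90,100,110,120,130,140,180,190,200,210,220,230,245,260,270]:
    d=G[r]
    def sub(lo,hi,s):
        e=np.maximum(s*d,0);k=lo+np.argmax(e[lo:hi]);a,b,c=e[k-1:k+2];return k+.5*(a-c)/(a-2*b+c)
    obs.append((r,sub(312,325,1),sub(326,338,-1)))
print(np.round(obs,1).tolist())
def res(p):
    y0,z0,dy,dz=p;e=[]
    u=np.array([1,dy,dz]);u/=np.linalg.norm(u);P=R@np.array([0,y0,z0])+tcp;u=R@u
    for r,L,Rr in obs:
        for c in(L,Rr):
            o,d=ray(w,c,r);n=np.cross(u,d);n/=np.linalg.norm(n);e.append((abs((P-o)@n)-.008)*1e3)
    return e
q=least_squares(res,[0,.162,0,0],loss="soft_l1",f_scale=.2);print(q.x,np.std(q.fun))
q=least_squares(lambda p:res([p[0],.1621,p[1],p[2]]),[0,0,0],loss="soft_l1",f_scale=.2);print(q.x,np.std(q.fun))
E
```

```text
[[35.0, 314.4, 333.5], [45.0, 314.5, 334.3], [60.0, 314.2, 333.6], [70.0, 314.2, 334.3], [80.0, 314.3, 333.6], [90.0, 314.2, 333.6], [100.0, 314.2, 333.5], [110.0, 314.2, 332.7], [120.0, 314.3, 333.4], [130.0, 314.2, 332.7], [140.0, 314.2, 333.5], [180.0, 315.9, 332.1], [190.0, 314.2, 332.0], [200.0, 314.2, 331.9], [210.0, 314.3, 331.7], [220.0, 314.2, 331.4], [230.0, 314.2, 331.2], [245.0, 314.0, 331.2], [260.0, 314.2, 331.1], [270.0, 314.3, 331.6]]
[-0.00072404  0.18367759  0.00682804  0.02187697] 0.32593548858011817
[-0.00061594  0.00568282  0.22969406] 0.4876067682124711
```

```bash
python3 - <<'E'
from h import *
from rig import status
s=status.state()
print(delta(s,[.546,-.020,.0857],.9))
E
```

```text
(array([-4.  ,  0.08,  3.53]), array([ 0.0006, -0.0001,  0.0015]))
```

Request:
play_rows(deltas=[[[-1, 0.05, 1, 0, 0.01, 0.002, 0.1], [-2, 0.08, 2, 0, 0.02, 0.002, 0.1], [-3, 0.08, 3, 0, 0.03, 0.002, 0.1], [-4, 0.08, 3.5, 0, 0.035, 0.002, 0.1], [-4, 0.08, 3.5, 0, 0.035, 0.002, 0.1], [-4, 0.08, 3.5, 0, 0.035, 0.002, 0.1]]])

```text
clock: 8.15
tcp_pos: [0.5459, -0.021, 0.0858]
eef_rot: [[-0.013, 1.0, -0.0], [0.999, 0.013, 0.035], [0.035, 0.0, -0.999]]
ft_force: [-0.4, -0.6, -2.7]
grip_width: 0.0142
grasp_force: 29.8
```

```bash
python3 - <<'E'
from h import *
from rig import status,viewer
s=status.state();print(s["tcp_pos"],s["eef_rot"].round(4).tolist(),s["ft_force"],s["clock"])
t=viewer.grab_frame("top");w=viewer.grab_frame("wrist")
for n,f in(("top4",t),("wrist4",w)):pickle.dump(f,open(f"pics/{n}.pkl","wb"))
m=np.zeros((600,800,3),np.uint8)
c=lambda i,x,y,ww,h,k:cv2.resize(i[y:y+h,x:x+ww],None,fx=k,fy=k,interpolation=cv2.INTER_CUBIC)
m[:,:]=c(t["img"],310,195,80,60,10)
cv2.imwrite("pics/c4.png",m)
R=s["eef_rot"];tip=s["tcp_pos"]+R@np.array([-.0996,0,.0457])+R@np.array([0,0,-.0035]);print("tip",tip,"px",proj(t,tip))
for y in(-.137,-.182):print(proj(t,[[.5478-.022+.0157*(-y-.137),y,.06],[.5478+.022+.0157*(-y-.137),y,.06]]).round(1).tolist())
E
```

```text
[ 0.54592904 -0.02095852  0.08582946] [[-0.0133, 0.9999, -0.0002], [0.9993, 0.0133, 0.0351], [0.0351, 0.0003, -0.9994]] [-0.3547547  -0.64045829 -2.73732808] 8.15
tip [ 0.54724765 -0.11900531  0.04015575] px [[354.9904504  228.29510386]]
[[361.7, 234.8], [361.7, 220.0]]
[[377.0, 234.9], [376.9, 220.0]]
```

View pics/c4.png

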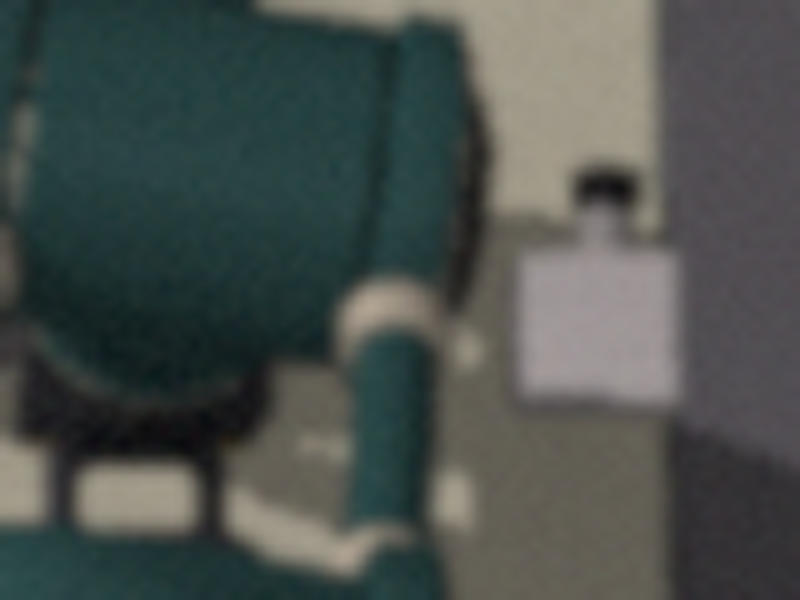

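The tip is hidden by the forearm. The block spans rows 219.4 to 234.5, so mouth x is about 0.548. I'll advance in small steps and watch the forces.

Request:
play_rows(deltas=[[[-0.5, 0.03, -0.02, 0, 0, -0.002, 0.1], [-1, 0.03, -0.035, 0, 0, -0.002, 0.1], [-1.4, 0.03, -0.05, 0, 0, -0.002, 0.1], [-1.7, 0.03, -0.06, 0, 0, -0.002, 0.1], [-1.9, 0.03, -0.065, 0, 0, -0.002, 0.1], [-2.1, 0.03, -0.07, 0, 0, -0.002, 0.1]]])

```text
clock: 9.0
tcp_pos: [0.5463, -0.0419, 0.0856]
eef_rot: [[-0.016, 1.0, -0.001], [0.999, 0.016, 0.035], [0.035, -0.0, -0.999]]
ft_force: [0.1, -0.4, -2.8]
grip_width: 0.0142
grasp_force: 29.8
```

Request:
play_rows(deltas=[[[-0.1, 0, -0.004, 0, 0, 0, 0.1], [-0.2, 0, -0.007, 0, 0, 0, 0.1], [-0.3, 0, -0.01, 0, 0, 0, 0.1], [-0.3, 0, -0.01, 0, 0, 0, 0.1]]])

```text
clock: 9.5
tcp_pos: [0.5464, -0.0448, 0.0857]
eef_rot: [[-0.016, 1.0, -0.0], [0.999, 0.016, 0.035], [0.035, 0.0, -0.999]]
ft_force: [-0.6, 0.1, -2.4]
grip_width: 0.0139
grasp_force: 29.8
```

Request:
play_rows(deltas=[[[-0.2, 0, -0.007, 0, 0, 0, 0.1], [-0.4, 0, -0.014, 0, 0, 0, 0.1], [-0.6, 0, -0.021, 0, 0, 0, 0.1], [-0.8, 0, -0.028, 0, 0, 0, 0.1], [-0.8, 0, -0.028, 0, 0, 0, 0.1]]])

```text
clock: 10.12
tcp_pos: [0.5465, -0.053, 0.0857]
eef_rot: [[-0.016, 1.0, -0.0], [0.999, 0.016, 0.035], [0.035, 0.0, -0.999]]
ft_force: [0.7, -0.0, -2.4]
grip_width: 0.0142
grasp_force: 29.8
```

Request:
play_rows(deltas=[[[-0.2, 0, -0.007, 0, 0, 0, 0.1], [-0.4, 0, -0.014, 0, 0, 0, 0.1], [-0.6, 0, -0.021, 0, 0, 0, 0.1], [-0.8, 0, -0.028, 0, 0, 0, 0.1], [-1, 0, -0.035, 0, 0, 0, 0.1], [-1, 0, -0.035, 0, 0, 0, 0.1]]])

```text
clock: 10.88
tcp_pos: [0.5467, -0.063, 0.0856]
eef_rot: [[-0.016, 1.0, -0.0], [0.999, 0.016, 0.035], [0.035, 0.0, -0.999]]
ft_force: [0.9, -0.1, -2.5]
grip_width: 0.0142
grasp_force: 29.8
```

Request:
play_rows(deltas=[[[-0.2, 0, -0.007, 0, 0, 0, 0.1], [-0.4, 0, -0.014, 0, 0, 0, 0.1], [-0.6, 0, -0.021, 0, 0, 0, 0.1], [-0.8, 0, -0.028, 0, 0, 0, 0.1], [-0.8, 0, -0.028, 0, 0, 0, 0.1]]])

```text
clock: 11.5
tcp_pos: [0.5466, -0.0697, 0.0854]
eef_rot: [[-0.015, 1.0, -0.001], [0.999, 0.015, 0.037], [0.037, -0.001, -0.999]]
ft_force: [1.5, 5.3, -1.6]
grip_width: 0.014
grasp_force: 29.8
```

Request:
play_rows(deltas=[[[-0.2, 0, -0.007, 0, 0, 0, 0.1], [-0.4, 0, -0.014, 0, 0, 0, 0.1], [-0.6, 0, -0.021, 0, 0, 0, 0.1], [-0.8, 0, -0.028, 0, 0, 0, 0.1]]])

```text
clock: 12.0
tcp_pos: [0.5467, -0.0772, 0.0854]
eef_rot: [[-0.015, 1.0, -0.001], [0.999, 0.015, 0.038], [0.038, -0.001, -0.999]]
ft_force: [0.7, 8.6, -2.4]
grip_width: 0.0142
grasp_force: 29.8
```

Request:
play_rows(deltas=[[[-0.25, 0, -0.009, 0, 0, 0, 0.1], [-0.5, 0, -0.018, 0, 0, 0, 0.1], [-0.75, 0, -0.026, 0, 0, 0, 0.1], [-1, 0, -0.035, 0, 0, 0, 0.1], [-1.25, 0, -0.044, 0, 0, 0, 0.1], [-1.5, 0, -0.053, 0, 0, 0, 0.1]]])

```text
clock: 12.75
tcp_pos: [0.5468, -0.0922, 0.0853]
eef_rot: [[-0.015, 1.0, -0.002], [0.999, 0.015, 0.038], [0.038, -0.001, -0.999]]
ft_force: [1.2, 7.8, -3.0]
grip_width: 0.0143
grasp_force: 29.9
```

Request:
play_rows(deltas=[[[-0.25, 0, -0.009, 0, 0, 0, 0.1], [-0.5, 0, -0.018, 0, 0, 0, 0.1], [-0.75, 0, -0.026, 0, 0, 0, 0.1], [-1, 0, -0.035, 0, 0, 0, 0.1], [-1.25, 0, -0.044, 0, 0, 0, 0.1], [-1.5, 0, -0.053, 0, 0, 0, 0.1], [-1.5, 0, -0.053, 0, 0, 0, 0.1]]])

```text
clock: 13.62
tcp_pos: [0.5471, -0.1081, 0.0854]
eef_rot: [[-0.016, 1.0, -0.001], [0.999, 0.016, 0.036], [0.036, -0.001, -0.999]]
ft_force: [0.7, 4.5, -3.1]
grip_width: 0.0148
grasp_force: 29.9
```

```bash
python3 - <<'E'
from h import *
from rig import status,viewer
s=status.state();print(s["tcp_pos"],s["ft_force"],s["clock"])
w=viewer.grab_frame("wrist");pickle.dump(w,open("pics/w5.pkl","wb"))
cv2.imwrite("pics/w5.png",w["img"][:,160:480])
E
```

```text
[ 0.54712677 -0.10807798  0.08538674] [ 0.66277143  4.54749096 -3.08687977] 13.625
```

View pics/w5.png

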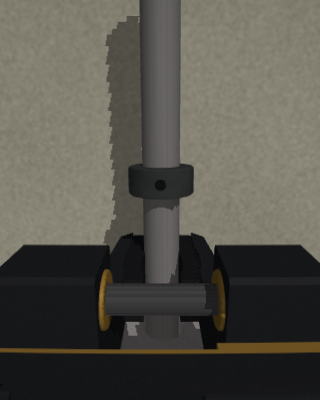

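The collar sits at rows 165 to 198, as before, so there was no slip and the tip is about 69 mm in. Releasing.

Request:
play_rows(deltas=[[[0, 0, 0, 0, 0, 0, 0.25], [0, 0, 0, 0, 0, 0, 0.5], [0, 0, 0, 0, 0, 0, 1], [0, 0, 0, 0, 0, 0, 1], [0, 0, 0, 0, 0, 0, 1], [0, 0, 0, 0, 0, 0, 1], [0, 0, 0, 0, 0, 0, 1], [0, 0, 0, 0, 0, 0, 1]]])

```text
clock: 14.68
tcp_pos: [0.5474, -0.1088, 0.0856]
eef_rot: [[-0.016, 1.0, -0.001], [0.999, 0.016, 0.035], [0.035, 0.0, -0.999]]
ft_force: [0.6, 0.7, -0.2]
grip_width: 0.0875
grasp_force: 0.0
```

```bash
cat > fit.py <<'E'
from h import *
from scipy.optimize import least_squares
from rig import status,viewer
s=status.state();w=viewer.grab_frame("wrist")
print(s["tcp_pos"],s["ft_force"].round(1),s["clock"],s["grip_width"])
def fit(w,rows):
    g=cv2.GaussianBlur(cv2.cvtColor(w["img"],cv2.COLOR_BGR2GRAY),(1,5),0).astype(float)
    G=np.zeros((400,640));G[:,1:-1]=np.abs(g[:,2:]-g[:,:-2]);o=[]
    for r in rows:
        def sub(lo,hi):
            k=lo+np.argmax(G[r,lo:hi]);a,b,c=G[r,k-1:k+2];return k+.5*(a-c)/(a-2*b+c)
        o.append((r,sub(293,315),sub(328,352)))
    return np.array(o)
E
python3 - <<'E'
from fit import *
pickle.dump(w,open("pics/w6.pkl","wb"))
rows=[5,30,60,90,120,150]
print(fit(ld("w5"),rows).round(1).tolist());print(fit(w,rows).round(1).tolist())
print(delta(s,[.5457,-.02,.0855],.9))
g=cv2.cvtColor(w["img"],cv2.COLOR_BGR2GRAY);g5=cv2.cvtColor(ld("w5")["img"],cv2.COLOR_BGR2GRAY)
print(g5[150:206:2,322],g[150:206:2,322])
E
```

```text
[ 0.54738716 -0.10877501  0.08561486] [ 0.6  0.7 -0.2] 14.675 0.08745434483874531
[[5.0, 299.0, 340.3], [30.0, 299.1, 340.3], [60.0, 299.8, 340.1], [90.0, 300.3, 339.9], [120.0, 300.9, 339.6], [150.0, 301.7, 339.5]]
[[5.0, 299.0, 339.3], [30.0, 299.1, 339.1], [60.0, 299.7, 339.1], [90.0, 300.2, 338.9], [120.0, 300.8, 338.7], [150.0, 301.1, 338.7]]
(array([ 8.87, -0.03,  0.32]), array([ 0.    , -0.035 ,  0.0004]))
[98 98 98 98 98 97 98 97 97 48 47 43 44 44 44 19 14 17 16 15 30 45 45 43
 41 57 58 58] [92 93 93 92 92 92 92 86 38 42 40 41 40 37 15 14 14 15 26 40 41 40 40 45
 54 54 54 53]
```

Request:
play_rows(deltas=[[[2, 0, 0.1, 0, 0, 0, 1], [5, -0.05, 0.2, 0, -0.02, -0.004, 1], [7.5, -0.1, 0.4, 0, -0.035, -0.007, 1], [8.87, -0.11, 0.5, 0, -0.035, -0.007, 1], [8.87, -0.11, 0.5, 0, -0.035, -0.007, 1], [8.87, -0.11, 0.5, 0, -0.035, -0.007, 1]]])

```text
clock: 15.48
tcp_pos: [0.545, -0.0203, 0.0838]
eef_rot: [[-0.023, 1.0, 0.0], [1.0, 0.023, -0.0], [-0.0, 0.0, -1.0]]
ft_force: [0.5, -1.1, -0.0]
grip_width: 0.0881
grasp_force: 0.0
```

```bash
python3 - <<'E'
from fit import *
pickle.dump(w,open("pics/w7.pkl","wb"));print(s["eef_rot"].round(4).tolist())
cv2.imwrite("pics/w7.png",w["img"][:,160:480])
E
```

```text
[ 0.54501009 -0.02029575  0.08382651] [ 0.5 -1.1 -0. ] 15.475 0.08807767445170449
[[-0.023, 0.9997, 0.0004], [0.9997, 0.023, -0.0001], [-0.0001, 0.0004, -1.0]]
```

View pics/w7.png

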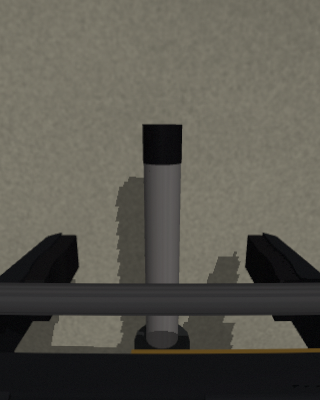

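The rod's rear is centred at u of about 322 and the collar lies ahead of the fingers. Closing behind the collar.

Request:
play_rows(deltas=[[[0, 0, 0, 0, 0, 0, 0.5], [0, 0, 0, 0, 0, 0, 0.25], [0, 0, 0, 0, 0, 0, 0.1], [0, 0, 0, 0, 0, 0, 0.1], [0, 0, 0, 0, 0, 0, 0.1], [0, 0, 0, 0, 0, 0, 0.1], [0, 0, 0, 0, 0, 0, 0.1], [0, 0, 0, 0, 0, 0, 0.1]]], squeeze=30)

```text
clock: 16.52
tcp_pos: [0.5449, -0.02, 0.0837]
eef_rot: [[-0.023, 1.0, 0.0], [1.0, 0.023, 0.0], [0.0, 0.0, -1.0]]
ft_force: [0.3, 1.1, -0.7]
grip_width: 0.015
grasp_force: 30.0
```

Request:
play_rows(deltas=[[[0, 0, 0, 0, 0, 0, 0.1], [0, 0, 0, 0, 0, 0, 0.1]]])

```text
clock: 16.77
tcp_pos: [0.5449, -0.02, 0.0837]
eef_rot: [[-0.023, 1.0, 0.0], [1.0, 0.023, 0.0], [0.0, 0.0, -1.0]]
ft_force: [0.0, 0.9, -0.3]
grip_width: 0.0145
grasp_force: 30.0
```

Request:
play_rows(deltas=[[[-0.15, 0, -0.005, 0, 0, 0, 0.1], [-0.3, 0, -0.01, 0, 0, 0, 0.1], [-0.5, 0, -0.015, 0, 0, 0, 0.1], [-0.7, 0, -0.02, 0, 0, 0, 0.1], [-0.9, 0, -0.03, 0, 0, 0, 0.1], [-1.1, 0, -0.035, 0, 0, 0, 0.1]]])

```text
clock: 17.52
tcp_pos: [0.545, -0.0291, 0.084]
eef_rot: [[-0.022, 1.0, -0.0], [1.0, 0.022, 0.003], [0.003, -0.0, -1.0]]
ft_force: [0.8, 9.1, 0.9]
grip_width: 0.0147
grasp_force: 30.0
```

Request:
play_rows(deltas=[[[-0.2, 0, -0.006, 0, 0, 0, 0.1], [-0.4, 0, -0.012, 0, 0, 0, 0.1], [-0.6, 0, -0.02, 0, 0, 0, 0.1], [-0.8, 0, -0.025, 0, 0, 0, 0.1], [-1, 0, -0.03, 0, 0, 0, 0.1], [-1.2, 0, -0.035, 0, 0, 0, 0.1], [-1.4, 0, -0.04, 0, 0, 0, 0.1]]])

```text
clock: 18.4
tcp_pos: [0.5454, -0.0431, 0.0845]
eef_rot: [[-0.022, 1.0, -0.0], [1.0, 0.022, 0.003], [0.003, -0.0, -1.0]]
ft_force: [0.2, 9.3, 0.5]
grip_width: 0.0148
grasp_force: 30.0
```

```bash
python3 - <<'E'
from fit import *
pickle.dump(w,open("pics/w8.pkl","wb"))
a=ld("w7")
for f in(a,w):
    g=cv2.cvtColor(f["img"],cv2.COLOR_BGR2GRAY).astype(int)[:,318:326].mean(1);d=np.diff(g[90:190]);print("rear edge",90+np.argmin(d),"black/steel",90+np.argmax(d))
E
```

```text
[ 0.54537363 -0.04306965  0.08450932] [0.2 9.3 0.5] 18.4 0.014758964419174398
rear edge 123 black/steel 164
rear edge 124 black/steel 164
```

Request:
play_rows(deltas=[[[-0.25, 0, -0.006, 0, 0, 0, 0.1], [-0.5, 0, -0.012, 0, 0, 0, 0.1], [-0.75, 0, -0.02, 0, 0, 0, 0.1], [-1, 0, -0.025, 0, 0, 0, 0.1], [-1.25, 0, -0.03, 0, 0, 0, 0.1], [-1.5, 0, -0.035, 0, 0, 0, 0.1], [-1.75, 0, -0.04, 0, 0, 0, 0.1], [-2, 0, -0.045, 0, 0, 0, 0.1]]])

```text
clock: 19.45
tcp_pos: [0.5459, -0.063, 0.0851]
eef_rot: [[-0.022, 1.0, 0.0], [1.0, 0.022, 0.004], [0.004, 0.0, -1.0]]
ft_force: [0.7, 10.2, 0.9]
grip_width: 0.0146
grasp_force: 30.0
```

Request:
play_rows(deltas=[[[-0.2, 0, -0.004, 0, 0, 0, 0.1], [-0.4, 0, -0.008, 0, 0, 0, 0.1], [-0.6, 0, -0.012, 0, 0, 0, 0.1], [-0.8, 0, -0.016, 0, 0, 0, 0.1], [-1, 0, -0.02, 0, 0, 0, 0.1], [-1.2, 0, -0.024, 0, 0, 0, 0.1], [-1.3, 0, -0.026, 0, 0, 0, 0.1], [-1.4, 0, -0.026, 0, 0, 0, 0.1]]])

```text
clock: 20.45
tcp_pos: [0.5463, -0.077, 0.0854]
eef_rot: [[-0.022, 1.0, 0.0], [1.0, 0.022, 0.003], [0.003, 0.0, -1.0]]
ft_force: [0.2, 9.6, 1.3]
grip_width: 0.0143
grasp_force: 30.0
```

Request:
play_rows(deltas=[[[-0.05, 0, 0, 0, 0, 0, 0.1], [-0.1, 0, 0, 0, 0, 0, 0.1], [-0.15, 0, 0, 0, 0, 0, 0.1], [-0.2, 0, 0, 0, 0, 0, 0.1], [-0.25, 0, 0, 0, 0, 0, 0.1], [-0.3, 0, 0, 0, 0, 0, 0.1], [-0.35, 0, 0, 0, 0, 0, 0.1], [-0.4, 0, 0, 0, 0, 0, 0.1]]])

```text
clock: 21.45
tcp_pos: [0.5464, -0.0809, 0.0855]
eef_rot: [[-0.022, 1.0, 0.0], [1.0, 0.022, 0.004], [0.004, 0.0, -1.0]]
ft_force: [0.5, 10.7, 3.0]
grip_width: 0.015
grasp_force: 30.0
```

Request:
play_rows(deltas=[[[-0.04, 0, 0, 0, 0, 0, 0.1], [-0.08, 0, 0, 0, 0, 0, 0.1], [-0.12, 0, 0, 0, 0, 0, 0.1], [-0.16, 0, 0, 0, 0, 0, 0.1], [-0.2, 0, 0, 0, 0, 0, 0.1]]])

```text
clock: 22.08
tcp_pos: [0.5465, -0.0829, 0.0855]
eef_rot: [[-0.022, 1.0, 0.0], [1.0, 0.022, 0.004], [0.004, 0.0, -1.0]]
ft_force: [0.9, 10.8, 2.2]
grip_width: 0.0145
grasp_force: 30.0
```

Request:
play_rows(deltas=[[[-0.03, 0, -0.01, 0, 0, 0, 0.1], [-0.06, 0, -0.02, 0, 0, 0, 0.1], [-0.09, 0, -0.03, 0, 0, 0, 0.1], [-0.12, 0, -0.03, 0, 0, 0, 0.1]]])

```text
clock: 22.58
tcp_pos: [0.5465, -0.0842, 0.0857]
eef_rot: [[-0.022, 1.0, 0.0], [1.0, 0.022, 0.003], [0.003, 0.0, -1.0]]
ft_force: [0.2, 9.8, 2.7]
grip_width: 0.0149
grasp_force: 30.0
```

Request:
play_rows(deltas=[[[-0.03, 0, 0, 0, 0, 0, 0.1], [-0.06, 0, 0, 0, 0, 0, 0.1], [-0.09, 0, 0, 0, 0, 0, 0.1], [-0.12, 0, 0, 0, 0, 0, 0.1]]])

```text
clock: 23.08
tcp_pos: [0.5465, -0.0854, 0.0857]
eef_rot: [[-0.022, 1.0, 0.0], [1.0, 0.022, 0.004], [0.004, 0.0, -1.0]]
ft_force: [1.5, 11.6, 2.0]
grip_width: 0.0145
grasp_force: 30.0
```

Request:
play_rows(deltas=[[[-0.03, 0, 0, 0, 0, 0, 0.1], [-0.06, 0, 0, 0, 0, 0, 0.1], [-0.08, 0, 0, 0, 0, 0, 0.1]]])

```text
clock: 23.45
tcp_pos: [0.5465, -0.0861, 0.0857]
eef_rot: [[-0.022, 1.0, 0.0], [1.0, 0.022, 0.004], [0.004, 0.0, -1.0]]
ft_force: [0.3, 10.6, 2.4]
grip_width: 0.015
grasp_force: 30.0
```

Request:
play_rows(deltas=[[[-0.03, 0, 0, 0, 0, 0, 0.1], [-0.06, 0, 0, 0, 0, 0, 0.1], [-0.08, 0, 0, 0, 0, 0, 0.1]]])

```text
clock: 23.82
tcp_pos: [0.5465, -0.0862, 0.0857]
eef_rot: [[-0.021, 1.0, -0.0], [1.0, 0.021, 0.005], [0.005, 0.0, -1.0]]
ft_force: [1.7, 14.1, 3.4]
grip_width: 0.0148
grasp_force: 30.0
```

Request:
play_rows(deltas=[[[-0.03, 0, 0, 0, 0, 0, 0.1], [-0.06, 0, 0, 0, 0, 0, 0.1], [-0.08, 0, 0, 0, 0, 0, 0.1]]])

```text
clock: 24.2
tcp_pos: [0.5465, -0.0863, 0.0857]
eef_rot: [[-0.021, 1.0, -0.0], [1.0, 0.021, 0.006], [0.006, 0.0, -1.0]]
ft_force: [0.8, 17.2, 2.6]
grip_width: 0.0146
grasp_force: 30.0
```

```bash
python3 - <<'E'
from fit import *
pickle.dump(w,open("pics/w9.pkl","wb"))
for f in(ld("w7"),w):
    g=cv2.cvtColor(f["img"],cv2.COLOR_BGR2GRAY).astype(int)[:,318:326].mean(1);d=np.diff(g[90:190]);print("rear edge",90+np.argmin(d),"black/steel",90+np.argmax(d))
E
```

```text
[ 0.54653327 -0.0863147   0.08571637] [ 0.8 17.2  2.6] 24.2 0.014560322605182276
rear edge 123 black/steel 164
rear edge 124 black/steel 164
```

The arm stopped at y = -0.0863 while the push rose from 10.6 to 17.2 N. So the collar bears with about 6.5 N and there was no slip. Releasing.

Request:
play_rows(deltas=[[[0.05, 0, 0, 0, 0, 0, 0.15], [0.1, 0, 0, 0, 0, 0, 0.25], [0.1, 0, 0, 0, 0, 0, 0.5], [0.1, 0, 0, 0, 0, 0, 1], [0.1, 0, 0, 0, 0, 0, 1], [0.1, 0, 0, 0, 0, 0, 1], [0.1, 0, 0, 0, 0, 0, 1], [0.1, 0, 0, 0, 0, 0, 1]]])

```text
clock: 25.25
tcp_pos: [0.5464, -0.0888, 0.0855]
eef_rot: [[-0.023, 1.0, 0.0], [1.0, 0.023, 0.0], [0.0, 0.0, -1.0]]
ft_force: [0.2, 0.6, -1.3]
grip_width: 0.0798
grasp_force: 0.0
```

Request:
play_rows(deltas=[[[0, 0, -1, 0, 0, 0, 1], [0, 0, -3, 0, 0, 0, 1], [0, 0, -6, 0, 0, 0, 1], [0, 0, -9, 0, 0, 0, 1], [4, 0, -11, 0, 0, 0, 1], [7, 0, -11, 0, 0, 0, 1], [7, 0, -11, 0, 0, 0, 1], [7, 0, -11, 0, 0, 0, 1]]])

```text
clock: 26.25
tcp_pos: [0.5448, -0.0191, 0.1957]
eef_rot: [[-0.024, 1.0, 0.0], [1.0, 0.024, -0.0], [-0.0, 0.0, -1.0]]
ft_force: [-0.5, -0.2, -0.9]
grip_width: 0.0885
grasp_force: 0.0
```

```bash
python3 - <<'E'
from fit import *
sd=viewer.grab_frame("side");tp=viewer.grab_frame("top")
print(proj(w,[.547,-.137,.05]))
m=np.zeros((600,800,3),np.uint8)
c=lambda i,x,y,ww,h,k:cv2.resize(i[y:y+h,x:x+ww],None,fx=k,fy=k,interpolation=cv2.INTER_CUBIC)
m[:400,:480]=w["img"][:,80:560];m[:300,480:]=c(tp["img"],320,190,80,75,4);m[300:,480:]=c(sd["img"],310,150,80,75,4);m[400:,:480]=c(sd["img"],230,100,240,100,2)
cv2.imwrite("pics/c9.png",m)
E
```

```text
[ 0.54476971 -0.01911044  0.19574483] [-0.5 -0.2 -0.9] 26.25 0.0884707851556363
[[323.1834524  333.74241563]]
```

View pics/c9.png

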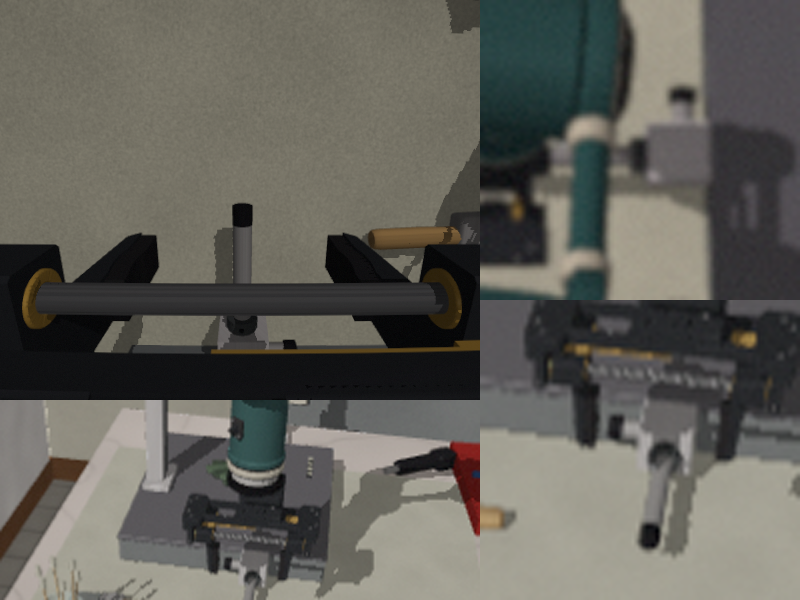

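The top and side crops show the collar flush on the block's face, at (640,155) and (665,460). The gripper is clear above and nothing else has moved.

```bash
python3 -c "
from rig import env
print(env.sign_off())"
```

```text
the job is handed in; nothing more can be done
None
```

The lamp rod is seated in the copy stand's socket with its collar bearing on the face at about 6.5 N, the gripper is open and clear, and the job is handed in at about 26 s of the 67 s allowed.

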